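# Nest the mixing bowls in size order at the packing end

### The arm

A 7-joint arm with a two-finger parallel gripper is mounted at the origin on the work surface. World frame = base frame: x ahead of the robot, y to its left, z up, the work surface at z = 0. Lengths are in m, angles in rad, forces in N, time in s.
With the tool pointing down it reaches from about 0.4 to 0.85 m from the base axis. Payload 10.4 kg.
Tool frame: the origin (TCP) lies at the very end of the fingers, on their centre line; the grasp point (between the pads) lies 19 mm behind it (manip.grip_point_offset is the distance from the TCP to the grasp point, in m); z points along the fingers, y is the line along which they close (so a half turn about z gives the same grasp; the last joint's range is limited). The gripper opens to 85 mm and grips with 20 to 120 N. Pads are 22 mm wide; open, the fingers measure 114 mm over their backs; the gripper's body (76 mm by 85 mm) begins 54 mm behind the grasp point. The pads swing forward as they close: fully open they stand 13 mm farther back than shut.
Start: joints at [-1.19, 0.332, -0.065, 1.46, 0.022, 1.35, -0.088], TCP at [0.246, 0.575, 0.231] pointing down, gripper open.
Joint ranges: [-2.6, 2.6], [-0.5, 2.12], [-1.47, 1.34], [0.16, 2.42], [-1.27, 4.41], [0.06, 2.06], [-2.6, 2.6]. Speed limits (rad/s): [2.22, 2.22, 2.79, 2.79, 3.14, 3.14, 3.14].

### API

Orientations are given as a unit quaternion [x, y, z, w].
In Python, from workcell import manip gives the robot as it stands. The module is installed in compiled form; this text tells all that it offers.
- The arm moves only by the shell command python3 -m inch 'ROWS' [OPENING] [FORCE]. ROWS is JSON, a list of rows, each a list of 2 entries, a list of its own where there are three numbers: the shift along the tool's x, y, z each as a share of 0.08 m, from -1 to 1, then the turn, a rotation vector about the tool's x, y, z each as a share of 45 degrees, from -1 to 1. A call has exactly 10 rows; each row is the pose to reach, as a shift and turn from the pose commanded when the call began, along the tool's axes at that moment; what a row does not reach only later rows make up. A row lasts 1/10 s, in which the tool goes at most 50 mm and 8.59 degrees, less where a joint would pass 70% of its speed; a pose out of reach is approached as far as the arm can. A call with a number of a shift or a turn outside -1 to 1 is refused whole. A call with a gripper value outside its range is refused whole. OPENING is the opening, from 0 (shut) to 1 (fully open), set as the call begins (- or left out, the last holds). The fingers move at their own pace and stop on an object; FORCE is the grip in N (left out, the last holds). Time passes only in rows, so rows that repeat a pose let the fingers close, or fill a call up. It gives the time, the measured TCP pose, the force, the opening and the grip force at its end, in the units of the state.
- manip.get_obs(): the state, without advancing time (a new reading comes with each control period).
- manip.camera(name): name is "side" or "top" or "wrist"; returns the picture (420x560x3 uint8, red, green, blue); there is no depth.
- manip.camera_params(name): a dict with "fov_y" (degrees; the focal length in pixels is half the picture's height over the tangent of half this angle, whatever the lens; pixels are square), "cx", "cy" (the principal point, pixels), "k1" (the pictures are not rectified: a ray, as slopes to the right and down, at radius r is drawn at 1 + k1 r^2 times it, then the intrinsics apply), "camera_from_world" (4x4, takes a point from world to camera coordinates); the wrist camera has in their place "T_tool_cam" (4x4, takes a point from camera to tool coordinates, whose origin is the TCP and whose axes are the flange's). Camera axes: x right, y up, looking along -z (the intrinsics and any distortion apply to the point x, -y, -z); pixel columns grow to the right and rows downward; lengths in m; the calibration is good to about 2 mm. A picture is of the moment at which its call begins: read the wrist's pose just before it. camera_params takes no time and is no camera call.
- manip.hand_in(): hands the job in; it is judged then, once.
The state is a dict: "clock": time; "joint_pos": joint angles; "joint_velocities": joint speeds; "tau": joint torques, N m; "position": TCP position; "ee_rot": TCP orientation; "ft_force": force on the tool from outside, world axes, zero at the start; "torque": the same for the moment, N m; "grip_width": opening from 0.0 (shut) to 1.0 (fully open); "grasp_force": force on a finger pad.
Only numpy, scipy, OpenCV 4.12 (cv2) and the standard library are available. Lean on these libraries where they do the work, as an engineer would, in place of code of your own. Each camera call takes 0.05 s, during which the arm holds its last target. There are 200 camera calls.

### The job

The customer's three mixing bowls came down the lane badly nested: the small one is sitting in the big one and the middle one is left over. Re-nest the set in size order, the middle bowl in the big one and the small bowl in the middle one, all upright and each sitting flat on the bottom of the next, with the big bowl still standing in its cardboard tray. Set the bowls down rather than dropping them, and leave the other groceries where they are.

Things in the scene. Friction and masses are not known exactly. Their poses are not given: they have to be found in the camera images.
- large_bowl_mid (a point): Largest of three plain cream-white bowls of one design: open, round, flat foot, upright collar band round the rim. 224 mm across the collar, 98 mm high; collar 20 mm tall, 8 mm thick; foot 120 mm across; flat inner floor 115 mm across, 6 mm above the underside. 0.48 kg. Stands upright in the tray. Point: on its axis, half-way up (49 mm above the underside); z up along the axis.
- medium_bowl_mid (a point): Middle bowl: 158 mm across the collar, 80 mm high; collar 18 mm tall, 8 mm thick; walls near upright in the top 35 mm; foot 100 mm; flat inner floor 95 mm across, 6 mm above the underside. About 0.24 kg. Stands empty, upright on the belt (height 0). Point: on its axis, half-way up; z up. Seated in the large bowl its rim is 12 mm below the large rim, 25 mm gap between the collars.
- small_bowl_mid (a point): Small bowl: 92 mm across the collar, 64 mm high; collar 16 mm tall, 8 mm thick; walls near upright in the top 40 mm; foot 70 mm across. About 0.10 kg. Starts upright on the floor inside the large bowl, near its middle. Point: on its axis, half-way up; z up. Seated in the medium bowl its rim is 10 mm below the medium rim, 25 mm gap between the collars.
- tray: Shallow open corrugated-cardboard tray fixed on the belt, 270 mm (its x) by 360 mm (its y), 50 mm high, 4 mm walls and floor; origin at the centre of its underside. The large bowl stands on its floor, toward its -y end.
- food_can: Bystander: metal food can, 66 mm diameter, 100 mm high, standing in the tray at its +y end beside the large bowl; origin at the centre of its underside.
- ice_tub: Bystander: lidded ice-cream tub, 98 mm across the lid, 92 mm high, standing on the belt beyond the work; origin at the centre of its underside.
- cracker_box: Bystander: cracker carton lying flat on the belt out to the robot's left, 130 mm (its x) by 210 mm (its y) by 50 mm high; origin at the centre of its underside.
- sauce_jar: Bystander: glass sauce jar with a white lid, 72 mm diameter, 110 mm high, standing on the belt beyond the work; origin at the centre of its underside.
Mind the look-alikes: they are no part of the job. What is shaped like the part that bears small_bowl_mid but turquoise or yellow is not meant.

How it is judged:
By the outcome, as a careful person would: the job done as asked, in the order asked, and still so for the second after the job is handed in, with the robot touching nothing.
It also fails if it takes over 61 s, if anything falls off the work surface, if the arm or the gripper's body presses on something with over 40 N, if the wrist force passes 120 N, or if a joint passes its speed limit or range.

## Working session

There is one attempt and no reset: what is moved stays moved. The work goes in short steps, Python scripts to look and compute and a shell command to move; the robot and the scene stay as the last step left them, time stands still between calls to the robot, and variables do not carry over. Pictures are saved under pics/ and viewed, at most 13 in all, crops included, and the job is handed in when it is done.

```bash
mkdir -p pics; cat > h.py <<'E'
import numpy as np, cv2
from scipy.spatial.transform import Rotation as R
from workcell import manip
def params(name,obs=None):
    p=manip.camera_params(name); f=210/np.tan(np.radians(p["fov_y"])/2)
    if name=="wrist":
        T=np.eye(4); T[:3,:3]=R.from_quat(obs["ee_rot"]).as_matrix(); T[:3,3]=obs["position"]
        W=T@np.array(p["T_tool_cam"])
    else: W=np.linalg.inv(np.array(p["camera_from_world"]))
    return f,p["cx"],p["cy"],p["k1"],W
def ray(P,u,v):
    f,cx,cy,k1,W=P; d=np.array([(u-cx)/f,(v-cy)/f]); s=d.copy()
    for _ in range(20): s=d/(1+k1*(s@s))
    return W[:3,3],W[:3,:3]@np.array([s[0],-s[1],-1])
def plane(P,u,v,z):
    o,d=ray(P,u,v); return o+d*(z-o[2])/d[2]
def proj(P,X):
    f,cx,cy,k1,W=P; c=np.linalg.inv(W)@np.append(X,1); s=np.array([c[0],-c[1]])/-c[2]
    s=s*(1+k1*(s@s)); return s*f+[cx,cy]
def tri(r):
    A=np.zeros((3,3));b=np.zeros(3)
    for o,d in r:
        d=d/np.linalg.norm(d);M=np.eye(3)-np.outer(d,d);A+=M;b+=M@o
    return np.linalg.solve(A,b)
E
python3 - <<'E'
from h import *
o=manip.get_obs();print(o)
for n in("side","top"):
    cv2.imwrite(f"pics/{n}0.png",manip.camera(n)[...,::-1]); p=params(n);print(n,p[:4],p[4].round(3))
print(manip.camera_params("wrist"))
a=cv2.imread("pics/side0.png");b=cv2.imread("pics/top0.png")
cv2.imwrite("pics/both.png",cv2.resize(np.vstack([a,b]),None,fx=.71,fy=.71))
E
```

```text
{'clock': 0.0, 'joint_pos': array([-1.18958205,  0.33288464, -0.0647037 ,  1.4609597 ,  0.02158339,
        1.34990194, -0.08851111]), 'joint_velocities': array([-0.00091181, -0.00077761, -0.00055112, -0.00100134,  0.00091722,
        0.00211345, -0.00125695]), 'tau': array([-5.04532400e-04, -6.25450802e+01,  4.86546883e-02, -3.91612244e+01,
        1.61372276e-02,  9.95133334e-03,  7.16555263e-06]), 'position': array([0.24542727, 0.57437644, 0.23049919]), 'ee_rot': array([ 2.00533089e-01,  9.79686658e-01, -7.19279417e-04, -1.21230688e-04]), 'ft_force': array([0.52187616, 0.62023122, 0.36184108]), 'torque': array([-0.01761499,  0.02257229, -0.05160259]), 'grasp_force': 0.0, 'grip_width': 1.0040274183010978}
side (np.float64(456.65311784992235), 278.1556004021235, 204.8984214199401, -0.15737978635488764) [[ 0.945  0.235 -0.226  0.272]
 [-0.326  0.664 -0.673 -0.77 ]
 [-0.008  0.71   0.704  0.981]
 [ 0.     0.     0.     1.   ]]
top (np.float64(477.18445936846757), 282.8326765676483, 214.05583206791218, -0.058883597816528355) [[-0.027  0.995 -0.094  0.409]
 [-1.    -0.026  0.01   0.101]
 [ 0.008  0.094  0.996  1.431]
 [ 0.     0.     0.     1.   ]]
{'fov_y': 63.87470246444022, 'cx': 274.7994593512156, 'cy': 211.0619034848768, 'k1': -0.016501347792658147, 'T_tool_cam': array([[-3.08001744e-04,  9.57894297e-01,  2.87120918e-01,
         7.23795232e-02],
       [ 9.99999693e-01,  8.80709363e-05,  7.78901806e-04,
         1.80451888e-03],
       [ 7.20818590e-04,  2.87121070e-01, -9.57894029e-01,
        -1.42592645e-01],
       [ 0.00000000e+00,  0.00000000e+00,  0.00000000e+00,
         1.00000000e+00]])}
```

View pics/top0.png

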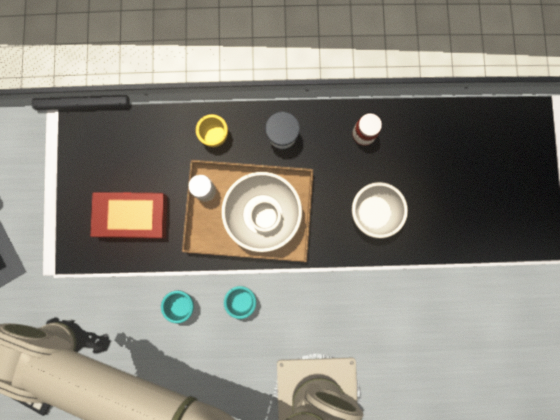

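View pics/side0.png

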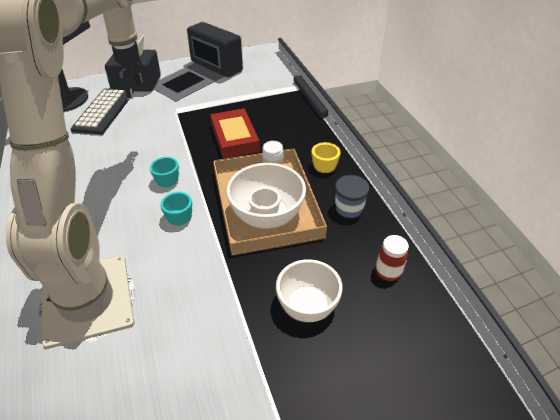

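Top view: large bowl at px (261,212) in the tray, small in it at (265,216), medium at (379,210). Side view: large at (266,193), small at (265,199), medium at (309,290).

```bash
cat >> h.py <<'E'
def blob(img,u,v,thr,smax=70):
    h=cv2.cvtColor(img,cv2.COLOR_RGB2HSV); m=((h[...,2]>thr)&(h[...,1]<smax)).astype(np.uint8)
    m=cv2.morphologyEx(m,cv2.MORPH_OPEN,np.ones((3,3)))
    cs,_=cv2.findContours(m,cv2.RETR_EXTERNAL,cv2.CHAIN_APPROX_NONE)
    c=[c for c in cs if cv2.pointPolygonTest(c,(u,v),False)>=0]
    return max(c,key=cv2.contourArea) if c else None
def circ(pts):
    x,y=pts[:,0],pts[:,1]
    k=np.ones(len(x),bool)
    for _ in range(4):
        s=np.linalg.lstsq(np.c_[x[k],y[k],np.ones(k.sum())],x[k]**2+y[k]**2,rcond=None)[0]
        c=s[:2]/2; r=np.sqrt(s[2]+c@c); e=abs(np.hypot(x-c[0],y-c[1])-r); k=e<max(.002,1.5*np.median(e))
    return c,r,k.mean()
E
python3 - <<'E'
from h import *
P=params("top");S=params("side")
a=cv2.imread("pics/top0.png")[...,::-1];b=cv2.imread("pics/side0.png")[...,::-1]
for n,uv,uvs,z in(("large",(261,212),(266,193),.102),("med",(379,210),(309,290),.08)):
    c=blob(a,*uv,110);print(n,cv2.boundingRect(c))
    C,r,f=circ(np.array([plane(P,*q,z)[:2] for q in c[:,0].astype(float)]));print(C,r,f)
    c=blob(b,*uvs,110);print(cv2.boundingRect(c))
    q=c[:,0].astype(float); q=q[q[:,1]<cv2.boundingRect(c)[1]+.45*cv2.boundingRect(c)[3]]
    C2,r,f=circ(np.array([plane(S,*p,z)[:2] for p in q]));print("side",C2,r,f)
    print("tri",tri([ray(P,*proj(P,[*C,z])),ray(S,*proj(S,[*C2,z]))]))
print("small",plane(P,266,215,.074),"can",plane(P,200,182,.104),"jar",plane(P,370,124,.11),"tub",plane(P,283,128,.09))
print("tray",[plane(P,*q,.05).round(3) for q in((190,161),(313,170),(308,262),(184,253))])
print("belt near edge",plane(P,200,270,0),plane(P,400,265,0))
E
```

```text
large (222, 172, 80, 81)
[0.54425891 0.14761686] 0.11192604792853324 0.9956140350877193
(227, 140, 79, 89)
side [0.58447609 0.25946382] 0.08588357410087266 0.6608695652173913
tri [0.54132782 0.14254394 0.20244901]
med (351, 182, 57, 56)
[ 0.5429886 -0.1885114] 0.08005205241345097 1.0
(276, 259, 67, 63)
side [ 0.54122895 -0.19148812] 0.07907434484491806 1.0
tri [ 0.54285282 -0.18917525  0.07629551]
small [0.53619976 0.13569418 0.074     ] can [0.63151764 0.3183988  0.104     ] jar [ 0.78518281 -0.16719966  0.11      ] tub [0.78479156 0.08049893 0.09      ]
tray [array([0.704, 0.356, 0.05 ]), array([ 0.667, -0.005,  0.05 ]), array([0.399, 0.019, 0.05 ]), array([0.434, 0.376, 0.05 ])]
belt near edge [0.38358507 0.33838413 0.        ] [ 0.3818585  -0.26049157  0.        ]
```

```bash

python3 -m inch '[[[-0.1,-0.075,0],[0,0,0]],[[-0.2,-0.15,0],[0,0,0]],[[-0.3,-0.225,0],[0,0,0]],[[-0.4,-0.3,0],[0,0,0]],[[-0.5,-0.375,0],[0,0,0]],[[-0.6,-0.45,0],[0,0,0]],[[-0.7,-0.525,0],[0,0,0]],[[-0.8,-0.6,0],[0,0,0]],[[-0.9,-0.675,0],[0,0,0]],[[-1,-0.75,0],[0,0,0]]]' 0.5
python3 -m inch '[[[-0.1,-0.075,0],[0,0,0]],[[-0.2,-0.15,0],[0,0,0]],[[-0.3,-0.225,0],[0,0,0]],[[-0.4,-0.3,0],[0,0,0]],[[-0.5,-0.375,0],[0,0,0]],[[-0.6,-0.45,0],[0,0,0]],[[-0.7,-0.525,0],[0,0,0]],[[-0.8,-0.6,0],[0,0,0]],[[-0.9,-0.675,0],[0,0,0]],[[-1,-0.75,0],[0,0,0]]]'
python3 -m inch '[[[-0.1,-0.075,0],[0,0,0]],[[-0.2,-0.15,0],[0,0,0]],[[-0.3,-0.225,0],[0,0,0]],[[-0.4,-0.3,0],[0,0,0]],[[-0.5,-0.375,0],[0,0,0]],[[-0.6,-0.45,0],[0,0,0]],[[-0.7,-0.525,0],[0,0,0]],[[-0.8,-0.6,0],[0,0,0]],[[-0.9,-0.675,0],[0,0,0]],[[-1,-0.75,0],[0,0,0]]]'
python3 -m inch '[[[-0.1,-0.075,0],[0,0,0]],[[-0.2,-0.15,0],[0,0,0]],[[-0.3,-0.225,0],[0,0,0]],[[-0.4,-0.3,0],[0,0,0]],[[-0.5,-0.375,0],[0,0,0]],[[-0.6,-0.45,0],[0,0,0]],[[-0.7,-0.525,0],[0,0,0]],[[-0.8,-0.6,0],[0,0,0]],[[-0.9,-0.675,0],[0,0,0]],[[-1,-0.75,0],[0,0,0]]]'
python3 -m inch '[[[-0.1,-0.075,0],[0,0,0]],[[-0.2,-0.15,0],[0,0,0]],[[-0.3,-0.225,0],[0,0,0]],[[-0.4,-0.3,0],[0,0,0]],[[-0.5,-0.375,0],[0,0,0]],[[-0.6,-0.45,0],[0,0,0]],[[-0.7,-0.525,0],[0,0,0]],[[-0.8,-0.6,0],[0,0,0]],[[-0.9,-0.675,0],[0,0,0]],[[-1,-0.75,0],[0,0,0]]]'
python3 - <<'E'
from h import *
o=manip.get_obs();print(o["position"],o["ee_rot"],o["joint_pos"].round(2))
im=manip.camera("wrist");cv2.imwrite("pics/w1.png",im[...,::-1]);np.save("w1.npy",np.r_[o["position"],o["ee_rot"]])
E
```

```text
clock: 1.1
position: [0.296, 0.4874, 0.2314]
ee_rot: [0.201, 0.98, 0.0, -0.0]
ft_force: [0.6, 0.6, 0.6]
grip_width: 0.501
grasp_force: 0.0
clock: 2.1
position: [0.3459, 0.4008, 0.2313]
ee_rot: [0.201, 0.98, 0.0, -0.0]
ft_force: [0.4, -0.3, -0.1]
grip_width: 0.505
grasp_force: 0.0
clock: 3.1
position: [0.396, 0.3142, 0.2313]
ee_rot: [0.201, 0.98, 0.0, -0.0]
ft_force: [-0.0, 0.7, 0.4]
grip_width: 0.499
grasp_force: 0.0
clock: 4.1
position: [0.4459, 0.2276, 0.2313]
ee_rot: [0.2, 0.98, 0.0, -0.0]
ft_force: [-0.3, -0.9, 0.1]
grip_width: 0.498
grasp_force: 0.0
clock: 5.1
position: [0.4959, 0.141, 0.2313]
ee_rot: [0.201, 0.98, 0.0, 0.0]
ft_force: [-0.1, 1.2, -0.9]
grip_width: 0.505
grasp_force: 0.0
[0.49593473 0.14097548 0.23130135] [2.00533735e-01 9.79686797e-01 2.65935545e-05 2.61634975e-06] [-0.65  0.08  0.3   1.76 -0.03  1.3   0.83]
```

View pics/w1.png

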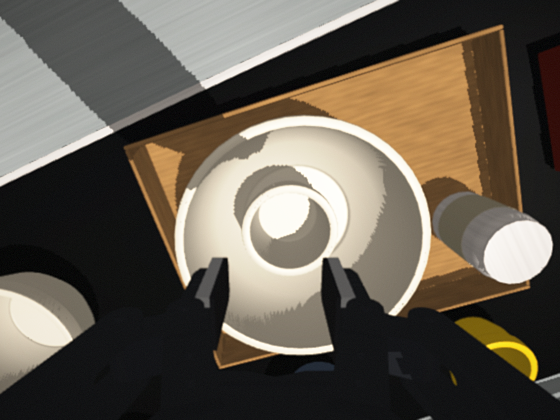

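The wrist view shows the small bowl's rim centred near (290,230), spanning columns 243–336 and rows 185–275. The large rim spans columns 175–431.

```bash
python3 - <<'E'
from h import *
w=np.load("w1.npy");o=dict(position=w[:3],ee_rot=w[3:]);P=params("wrist",o);T=params("top")
im=cv2.imread("pics/w1.png")
g=cv2.cvtColor(im,cv2.COLOR_BGR2GRAY)
def edge(u0,v0,r0,r1,angs,lo=30):
    out=[]
    for a in np.radians(angs):
        r=np.arange(r0,r1,.5);x=u0+r*np.cos(a);y=v0+r*np.sin(a)
        p=cv2.remap(cv2.GaussianBlur(g,(3,3),0),x[None].astype(np.float32),y[None].astype(np.float32),1)[0].astype(float)
        d=p[4:]-p[:-4];i=d.argmin()   # bright rim -> darker outside
        if d[i]<-lo: out.append((x[i+2],y[i+2]))
    return out
sm=edge(290,230,38,54,np.arange(0,360,6),20); lg=edge(303,235,112,136,list(range(150,390,4)),40)
for n,pts,z in(("small",sm,.074),("large",lg,.102)):
    C,r,f=circ(np.array([plane(P,*q,z)[:2] for q in pts]));print(n,len(pts),C,r,f)
    if n=="small": print("tri h",tri([ray(P,*proj(P,[*C,z])),ray(T,266,215.5)]))
    else: print("tri h",tri([ray(P,*proj(P,[*C,z])),ray(T,*proj(T,[.5443,.1476,.102]))]))
E
```

```text
small 33 [0.53717927 0.14022946] 0.04553164139755442 0.8484848484848485
tri h [0.53584402 0.13800771 0.07447852]
large 57 [0.545534   0.14736381] 0.11152734721671305 0.9824561403508771
tri h [0.54397524 0.14757613 0.10557472]
```

```bash

python3 -m inch '[[[-0.1,-0.07,0.1],[0,0,0]],[[-0.2,-0.14,0.2],[0,0,0]],[[-0.3,-0.21,0.3],[0,0,0]],[[-0.4,-0.28,0.4],[0,0,0]],[[-0.48,-0.345,0.5],[0,0,0]],[[-0.48,-0.345,0.6],[0,0,0]],[[-0.48,-0.345,0.7],[0,0,0]],[[-0.48,-0.345,0.8],[0,0,0]],[[-0.48,-0.345,0.9],[0,0,0]],[[-0.48,-0.345,1],[0,0,0]]]' 0.4
python3 - <<'E'
from h import *
o=manip.get_obs();print(o["position"],o["ee_rot"]);im=manip.camera("wrist");cv2.imwrite("pics/w2.png",im[...,::-1])
E
```

```text
clock: 6.15
position: [0.5199, 0.1016, 0.1507]
ee_rot: [0.2, 0.98, 0.0, 0.0]
ft_force: [0.5, 0.0, 0.8]
grip_width: 0.399
grasp_force: 0.0
[0.51987826 0.10159922 0.15067813] [2.00272407e-01 9.79740246e-01 1.12801672e-04 7.01684738e-06]
```

View pics/w2.png

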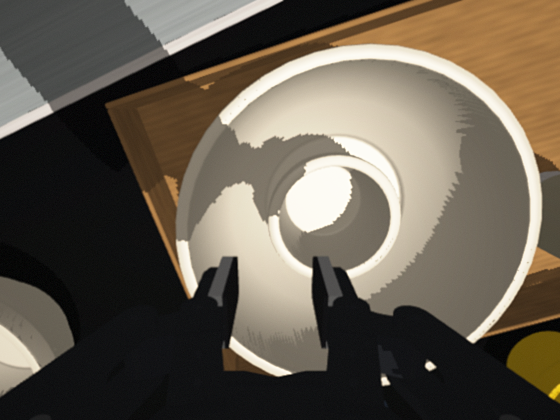

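Fingers at cols ~230 and ~322 straddle the small rim's left edge (~272). I'll descend and grip.

```bash

python3 -m inch '[[[0,0,0.1],[0,0,0]],[[0,0,0.2],[0,0,0]],[[0,0,0.3],[0,0,0]],[[0,0,0.4],[0,0,0]],[[0,0,0.5],[0,0,0]],[[0,0,0.6],[0,0,0]],[[0,0,0.7],[0,0,0]],[[0,0,0.8],[0,0,0]],[[0,0,0.9],[0,0,0]],[[0,0,1],[0,0,0]]]'
python3 -m inch '[[[0,0,0.07],[0,0,0]],[[0,0,0.14],[0,0,0]],[[0,0,0.21],[0,0,0]],[[0,0,0.27],[0,0,0]],[[0,0,0.27],[0,0,0]],[[0,0,0.27],[0,0,0]],[[0,0,0.27],[0,0,0]],[[0,0,0.27],[0,0,0]],[[0,0,0.27],[0,0,0]],[[0,0,0.27],[0,0,0]]]' 0.25 40
python3 -m inch '[[[0,0,0],[0,0,0]],[[0,0,0],[0,0,0]],[[0,0,0],[0,0,0]],[[0,0,0],[0,0,0]],[[0,0,0],[0,0,0]],[[0,0,0],[0,0,0]],[[0,0,-0.04],[0,0,0]],[[0,0,-0.08],[0,0,0]],[[0,0,-0.12],[0,0,0]],[[0,0,-0.16],[0,0,0]]]' 0 50
```

```text
clock: 7.2
position: [0.52, 0.1013, 0.0706]
ee_rot: [0.201, 0.98, 0.0, 0.0]
ft_force: [-0.4, 0.1, -0.6]
grip_width: 0.398
grasp_force: 0.0
clock: 8.2
position: [0.5201, 0.1013, 0.0498]
ee_rot: [0.201, 0.98, 0.0, 0.0]
ft_force: [0.2, 1.0, -0.4]
grip_width: 0.251
grasp_force: 0.0
clock: 9.2
position: [0.5198, 0.1012, 0.0627]
ee_rot: [0.201, 0.98, -0.0, -0.0]
ft_force: [-0.2, 0.7, -1.0]
grip_width: 0.093
grasp_force: 46.5
```

```bash

python3 -m inch '[[[0,0,-0.1],[0,0,0]],[[0,0,-0.2],[0,0,0]],[[0,0,-0.3],[0,0,0]],[[0,0,-0.4],[0,0,0]],[[0,0,-0.5],[0,0,0]],[[0,0,-0.6],[0,0,0]],[[0,0,-0.7],[0,0,0]],[[0,-0.05,-0.8],[0,0,0]],[[0,-0.1,-0.9],[0,0,0]],[[0,-0.2,-1],[0,0,0]]]'
python3 -m inch '[[[0,-0.1,-0.1],[0,0,0]],[[0,-0.2,-0.2],[0,0,0]],[[0,-0.3,-0.25],[0,0,0]],[[0,-0.4,-0.25],[0,0,0]],[[0,-0.5,-0.25],[0,0,0]],[[0,-0.6,-0.25],[0,0,0]],[[0,-0.7,-0.25],[0,0,0]],[[0,-0.8,-0.25],[0,0,0]],[[0,-0.9,-0.25],[0,0,0]],[[0,-1,-0.25],[0,0,0]]]'
python3 -m inch '[[[0,-0.1,0],[0,0,0]],[[0,-0.2,0],[0,0,0]],[[0,-0.3,0],[0,0,0]],[[0,-0.4,0],[0,0,0]],[[0,-0.5,0],[0,0,0]],[[0,-0.6,0],[0,0,0]],[[0,-0.7,0],[0,0,0]],[[0,-0.8,0],[0,0,0]],[[0,-0.9,0],[0,0,0]],[[0,-1,0],[0,0,0]]]'
python3 -m inch '[[[0,-0.1,0],[0,0,0]],[[0,-0.2,0.1],[0,0,0]],[[0,-0.3,0.2],[0,0,0]],[[0,-0.4,0.3],[0,0,0]],[[0,-0.5,0.4],[0,0,0]],[[0,-0.5,0.55],[0,0,0]],[[0,-0.5,0.7],[0,0,0]],[[0,-0.5,0.8],[0,0,0]],[[0,-0.5,0.9],[0,0,0]],[[0,-0.5,1],[0,0,0]]]'
python3 - <<'E'
from h import *
cv2.imwrite("pics/side1.png",manip.camera("side")[...,::-1])
E
```

```text
clock: 10.2
position: [0.5135, 0.0864, 0.1431]
ee_rot: [0.2, 0.98, 0.0, -0.0]
ft_force: [0.1, -1.0, 0.0]
grip_width: 0.095
grasp_force: 46.6
clock: 11.2
position: [0.482, 0.0124, 0.1624]
ee_rot: [0.201, 0.98, 0.0, -0.0]
ft_force: [-0.3, -1.6, 0.2]
grip_width: 0.094
grasp_force: 46.6
clock: 12.2
position: [0.4506, -0.0612, 0.1625]
ee_rot: [0.201, 0.98, 0.0, -0.0]
ft_force: [1.7, 1.0, -0.2]
grip_width: 0.095
grasp_force: 46.6
clock: 13.2
position: [0.4353, -0.0971, 0.0818]
ee_rot: [0.2, 0.98, 0.0, -0.0]
ft_force: [-0.1, 0.4, -1.0]
grip_width: 0.093
grasp_force: 46.6
```

View pics/side1.png

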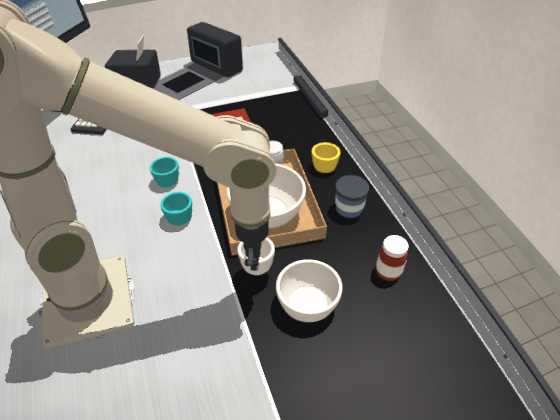

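The small bowl hangs upright near (258,254), clear of the tray and the medium bowl. I'll lower it.

```bash

python3 -m inch '[[[0,0,0.07],[0,0,0]],[[0,0,0.14],[0,0,0]],[[0,0,0.21],[0,0,0]],[[0,0,0.28],[0,0,0]],[[0,0,0.35],[0,0,0]],[[0,0,0.41],[0,0,0]],[[0,0,0.45],[0,0,0]],[[0,0,0.48],[0,0,0]],[[0,0,0.5],[0,0,0]],[[0,0,0.52],[0,0,0]]]'
```

```text
clock: 14.25
position: [0.4353, -0.0979, 0.0411]
ee_rot: [0.201, 0.98, -0.0, 0.0]
ft_force: [-2.2, -5.2, 6.9]
grip_width: 0.098
grasp_force: 49.7
```

```bash

python3 -m inch '[[[0,0,0],[0,0,0]],[[0,0,0],[0,0,0]],[[0,0,0],[0,0,0]],[[0,0,-0.1],[0,0,0]],[[0,0,-0.22],[0,0,0]],[[0,0,-0.36],[0,0,0]],[[0,0,-0.5],[0,0,0]],[[0,0,-0.65],[0,0,0]],[[0,0,-0.8],[0,0,0]],[[0,0,-0.95],[0,0,0]]]' 0.4
python3 -m inch '[[[-0.08,-0.07,-0.1],[0,0,0]],[[-0.16,-0.14,-0.1],[0,0,0]],[[-0.24,-0.21,-0.1],[0,0,0]],[[-0.32,-0.28,-0.1],[0,0,0]],[[-0.4,-0.35,-0.1],[0,0,0]],[[-0.48,-0.42,-0.1],[0,0,0]],[[-0.56,-0.49,-0.1],[0,0,0]],[[-0.64,-0.56,-0.1],[0,0,0]],[[-0.72,-0.63,-0.1],[0,0,0]],[[-0.84,-0.73,-0.1],[0,0,0]]]'
python3 -m inch '[[[-0.08,-0.07,0],[0,0,0]],[[-0.16,-0.14,0],[0,0,0]],[[-0.24,-0.21,0],[0,0,0]],[[-0.32,-0.28,0],[0,0,0]],[[-0.4,-0.35,0],[0,0,0]],[[-0.48,-0.42,0],[0,0,0]],[[-0.56,-0.49,0],[0,0,0]],[[-0.66,-0.56,0],[0,0,0]],[[-0.75,-0.65,0],[0,0,0]],[[-0.84,-0.73,0],[0,0,0]]]'
python3 - <<'E'
from h import *
o=manip.get_obs();print(o["position"],o["ee_rot"]);im=manip.camera("wrist");cv2.imwrite("pics/w3.png",im[...,::-1]);np.save("w3.npy",np.r_[o["position"],o["ee_rot"]])
t=manip.camera("top");cv2.imwrite("pics/top1.png",t[...,::-1])
E
```

```text
clock: 15.25
position: [0.4352, -0.0974, 0.1181]
ee_rot: [0.201, 0.98, 0.0, 0.0]
ft_force: [0.3, 0.5, -0.5]
grip_width: 0.399
grasp_force: 0.0
clock: 16.25
position: [0.4742, -0.1778, 0.1248]
ee_rot: [0.2, 0.98, 0.0, -0.0]
ft_force: [-0.2, -0.4, 0.2]
grip_width: 0.4
grasp_force: 0.0
clock: 17.25
position: [0.5131, -0.2585, 0.1248]
ee_rot: [0.201, 0.98, -0.0, -0.0]
ft_force: [-0.3, -0.4, -0.3]
grip_width: 0.399
grasp_force: 0.0
[ 0.51311737 -0.25846401  0.12482988] [ 2.00573108e-01  9.79678737e-01 -1.65698816e-05 -1.49567327e-05]
```

View pics/w3.png

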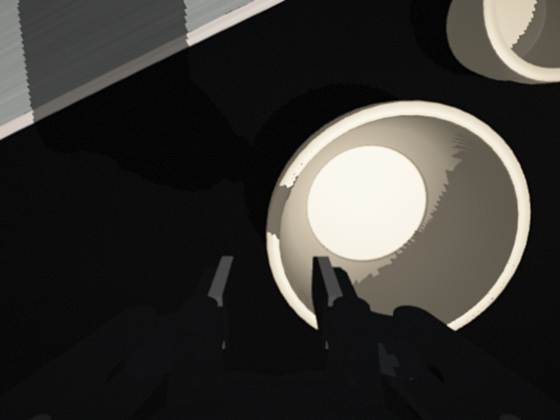

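The medium rim's left wall (cols 267–280, row ~235) lies between the fingertips at 230 and 318. The small bowl is at the upper right. I'll check the numbers.

```bash
python3 - <<'E'
from h import *
w=np.load("w3.npy");o=dict(position=w[:3],ee_rot=w[3:]);P=params("wrist",o);T=params("top")
im=cv2.imread("pics/w3.png")[...,::-1]
c=blob(im,400,110,60);q=c[:,0].astype(float);q=q[(q[:,1]<290)&((q[:,0]>350)|(q[:,1]<250))]
C,r,f=circ(np.array([plane(P,*p,.08)[:2] for p in q]));print("med",C,r,f)
print("h",tri([ray(P,*proj(P,[*C,.08])),ray(T,*proj(T,[.543,-.1885,.08]))]))
E
python3 -m inch '[[[0,0,0.07],[0,0,0]],[[0,0,0.14],[0,0,0]],[[0,0,0.21],[0,0,0]],[[0,0,0.28],[0,0,0]],[[0,0,0.35],[0,0,0]],[[0,0,0.42],[0,0,0]],[[0,0,0.5],[0,0,0]],[[0,0,0.6],[0,0,0]],[[0,0,0.7],[0,0,0]],[[0,0,0.82],[0,0,0]]]'
```

```text
med [ 0.54282634 -0.19051955] 0.0787776504596319 0.9827956989247312
h [ 0.54372645 -0.1895558   0.07723621]
clock: 18.35
position: [0.5128, -0.2576, 0.0586]
ee_rot: [0.201, 0.98, 0.0, 0.0]
ft_force: [-0.1, 0.6, 0.3]
grip_width: 0.398
grasp_force: 0.0
```

```bash

python3 -m inch '[[[0,0,0.05],[0,0,0]],[[0,0,0.05],[0,0,0]],[[0,0,0.05],[0,0,0]],[[0,0,0.05],[0,0,0]],[[0,0,0.05],[0,0,0]],[[0,0,0.05],[0,0,0]],[[0,0,0.05],[0,0,0]],[[0,0,0.05],[0,0,0]],[[0,0,0.05],[0,0,0]],[[0,0,0.05],[0,0,0]]]' 0 70
python3 -m inch '[[[0,0,-0.03],[0,0,0]],[[0,0,-0.08],[0,0,0]],[[0,0,-0.15],[0,0,0]],[[0,0,-0.25],[0,0,0]],[[0,0,-0.36],[0,0,0]],[[0,0,-0.48],[0,0,0]],[[0,0,-0.6],[0,0,0]],[[0,0,-0.73],[0,0,0]],[[0,0,-0.86],[0,0,0]],[[0,0,-1],[0,0,0]]]'
```

```text
clock: 19.35
position: [0.5134, -0.2572, 0.0562]
ee_rot: [0.2, 0.98, 0.001, 0.001]
ft_force: [-1.7, 1.2, 4.8]
grip_width: 0.091
grasp_force: 65.3
clock: 20.35
position: [0.5128, -0.2576, 0.1362]
ee_rot: [0.201, 0.98, 0.0, 0.0]
ft_force: [-0.3, 0.2, -2.7]
grip_width: 0.085
grasp_force: 65.1
```

```bash

python3 -m inch '[[[0.02,0.05,-0.07],[0,0,0]],[[0.06,0.13,-0.15],[0,0,0]],[[0.1,0.23,-0.25],[0,0,0]],[[0.14,0.33,-0.35],[0,0,0]],[[0.18,0.43,-0.45],[0,0,0]],[[0.22,0.54,-0.55],[0,0,0]],[[0.27,0.65,-0.6],[0,0,0]],[[0.31,0.76,-0.62],[0,0,0]],[[0.36,0.87,-0.62],[0,0,0]],[[0.405,0.98,-0.62],[0,0,0]]]'
python3 -m inch '[[[0.04,0.1,0],[0,0,0]],[[0.08,0.2,0],[0,0,0]],[[0.12,0.3,0],[0,0,0]],[[0.16,0.4,0],[0,0,0]],[[0.2,0.5,0],[0,0,0]],[[0.24,0.59,0],[0,0,0]],[[0.28,0.69,0],[0,0,0]],[[0.32,0.79,0],[0,0,0]],[[0.36,0.88,0],[0,0,0]],[[0.405,0.98,0],[0,0,0]]]'
python3 -m inch '[[[0.04,0.1,0],[0,0,0]],[[0.08,0.2,0],[0,0,0]],[[0.12,0.3,0],[0,0,0]],[[0.16,0.4,0],[0,0,0]],[[0.2,0.5,0],[0,0,0]],[[0.24,0.59,0],[0,0,0]],[[0.28,0.69,0],[0,0,0]],[[0.32,0.79,0],[0,0,0]],[[0.36,0.88,0],[0,0,0]],[[0.405,0.98,0],[0,0,0]]]'
python3 -m inch '[[[0.04,0.1,0],[0,0,0]],[[0.08,0.2,0],[0,0,0]],[[0.12,0.3,0],[0,0,0]],[[0.17,0.41,0],[0,0,0]],[[0.22,0.53,0],[0,0,0]],[[0.27,0.65,0],[0,0,0]],[[0.32,0.77,0],[0,0,0]],[[0.37,0.89,0],[0,0,0]],[[0.4,0.97,0],[0,0,0]],[[0.405,0.98,0],[0,0,0]]]'
python3 - <<'E'
from h import *
o=manip.get_obs();print(o["position"],o["ee_rot"]);im=manip.camera("wrist");cv2.imwrite("pics/w4.png",im[...,::-1]);np.save("w4.npy",np.r_[o["position"],o["ee_rot"]])
cv2.imwrite("pics/side2.png",manip.camera("side")[...,::-1])
E
```

```text
clock: 21.35
position: [0.5136, -0.1718, 0.1846]
ee_rot: [0.2, 0.98, 0.0, -0.0]
ft_force: [-0.1, 0.2, -1.4]
grip_width: 0.089
grasp_force: 65.1
clock: 22.35
position: [0.5148, -0.0874, 0.1849]
ee_rot: [0.201, 0.98, -0.0, -0.0]
ft_force: [-0.5, 0.1, -1.9]
grip_width: 0.081
grasp_force: 65.1
clock: 23.35
position: [0.5158, -0.0025, 0.1849]
ee_rot: [0.201, 0.98, 0.0, 0.0]
ft_force: [-0.5, 0.0, -2.7]
grip_width: 0.084
grasp_force: 65.1
clock: 24.35
position: [0.5168, 0.0829, 0.1848]
ee_rot: [0.2, 0.98, 0.0, -0.0]
ft_force: [0.2, 0.3, -2.0]
grip_width: 0.09
grasp_force: 65.1
[0.51683921 0.08291085 0.18483925] [ 1.99805480e-01  9.79835578e-01  9.29482090e-05 -4.78038676e-05]
```

View pics/w4.png

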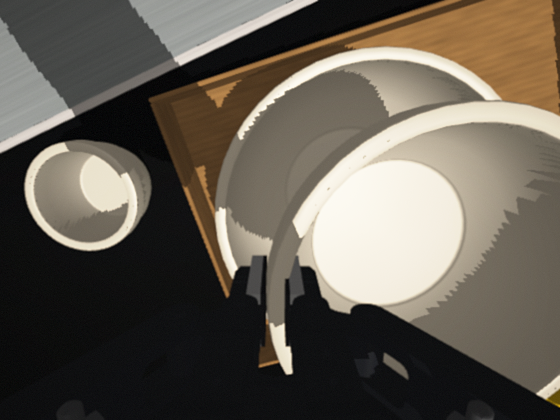

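View pics/side2.png

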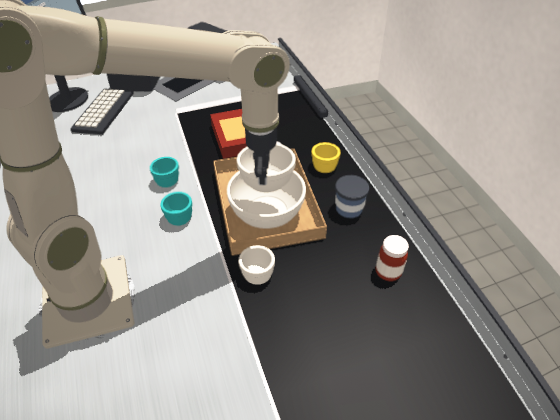

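The wrist view shows the medium bowl held level over the large one, with the small bowl standing at (88,195). The side view confirms it, with the medium at (266,163) above the large at (266,195). I'll lower it.

```bash

python3 -m inch '[[[0,0,0.08],[0,0,0]],[[0,0,0.18],[0,0,0]],[[0,0,0.28],[0,0,0]],[[0,0,0.38],[0,0,0]],[[0,0,0.48],[0,0,0]],[[0,0,0.58],[0,0,0]],[[0,0,0.68],[0,0,0]],[[0,0,0.78],[0,0,0]],[[0,0,0.89],[0,0,0]],[[0,0,1],[0,0,0]]]'
python3 -m inch '[[[0,0,0.06],[0,0,0]],[[0,0,0.12],[0,0,0]],[[0,0,0.18],[0,0,0]],[[0,0,0.24],[0,0,0]],[[0,0,0.29],[0,0,0]],[[0,0,0.33],[0,0,0]],[[0,0,0.37],[0,0,0]],[[0,0,0.4],[0,0,0]],[[0,0,0.43],[0,0,0]],[[0,0,0.45],[0,0,0]]]'
```

```text
clock: 25.45
position: [0.5169, 0.0817, 0.1042]
ee_rot: [0.201, 0.98, 0.0, 0.0]
ft_force: [-0.2, 1.0, -2.3]
grip_width: 0.088
grasp_force: 65.1
clock: 26.45
position: [0.5171, 0.081, 0.0692]
ee_rot: [0.201, 0.98, -0.0, 0.0]
ft_force: [-3.4, -5.4, 6.5]
grip_width: 0.089
grasp_force: 69.2
```

```bash

python3 -m inch '[[[0,0,0.01],[0,0,0]],[[0,0,0.01],[0,0,0]],[[0,0,0.02],[0,0,0]],[[0,0,0.02],[0,0,0]],[[0,0,0.03],[0,0,0]],[[0,0,0.03],[0,0,0]],[[0,0,0.03],[0,0,0]],[[0,0,0.03],[0,0,0]],[[0,0,0.03],[0,0,0]],[[0,0,0.03],[0,0,0]]]'
```

```text
clock: 27.45
position: [0.5174, 0.0805, 0.0674]
ee_rot: [0.201, 0.98, -0.0, 0.0]
ft_force: [-5.0, -6.7, 8.9]
grip_width: 0.082
grasp_force: 72.4
```

```bash

python3 -m inch '[[[0,0,0],[0,0,0]],[[0,0,0],[0,0,0]],[[0,0,0],[0,0,0]],[[0,0,0],[0,0,0]],[[0,0,-0.06],[0,0,0]],[[0,0,-0.16],[0,0,0]],[[0,0,-0.3],[0,0,0]],[[0,0,-0.5],[0,0,0]],[[0,0,-0.75],[0,0,0]],[[0,0,-1],[0,0,0]]]' 0.22
python3 - <<'E'
from h import *
o=manip.get_obs();print(o["position"],o["ee_rot"]);im=manip.camera("wrist");cv2.imwrite("pics/w5.png",im[...,::-1]);np.save("w5.npy",np.r_[o["position"],o["ee_rot"]])
E
```

```text
clock: 28.45
position: [0.517, 0.0816, 0.1483]
ee_rot: [0.201, 0.98, 0.0, 0.0]
ft_force: [0.4, 0.7, -0.5]
grip_width: 0.217
grasp_force: 0.0
[0.51699158 0.08163435 0.1482589 ] [2.00621041e-01 9.79668837e-01 2.34073847e-04 3.35922913e-04]
```

View pics/w5.png

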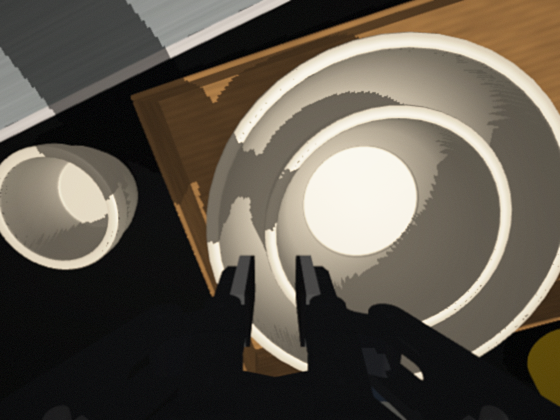

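The medium bowl now sits in the large one, rim centred near (390,215). The small bowl is at (57,207). I'll fit both.

```bash
python3 - <<'E'
from h import *
w=np.load("w5.npy");o=dict(position=w[:3],ee_rot=w[3:]);P=params("wrist",o);T=params("top")
im=cv2.imread("pics/w5.png");g=cv2.GaussianBlur(cv2.cvtColor(im,cv2.COLOR_BGR2GRAY),(3,3),0)
def edge(u0,v0,r0,r1,angs,lo):
    out=[]
    for a in np.radians(angs):
        r=np.arange(r0,r1,.5);x=u0+r*np.cos(a);y=v0+r*np.sin(a)
        p=cv2.remap(g,x[None].astype(np.float32),y[None].astype(np.float32),1)[0].astype(float)
        d=p[4:]-p[:-4];i=d.argmin()
        if d[i]<-lo: out.append((x[i+2],y[i+2]))
    return out
def rep(n,pts,zs):
    for z in zs:
        C,r,f=circ(np.array([plane(P,*q,z)[:2] for q in pts]));print(n,len(pts),z,C.round(4),r.round(4),round(f,2))
rep("med",edge(390,215,100,135,list(range(-130,60,4)),20),(.085,.09,.095))
rep("large",edge(390,215,150,190,list(range(-150,0,4)),40),(.102,))
b=blob(im[...,::-1],57,260,60)
q=b[:,0].astype(float);q=q[(q[:,1]>200)&(q[:,0]<112)&(q[:,0]>2)]
rep("small",q,(.064,))
a=cv2.imread("pics/top1.png")[...,::-1]; 
c=blob(a,337,232,110) 
for p in ((337,232),(332,235),(340,240),(330,240)):
    c=blob(a,*p,110)
    if c is not None: print(cv2.boundingRect(c),circ(np.array([plane(T,*q,.064)[:2] for q in c[:,0].astype(float)])));break
d=R.from_quat(w[3:]).as_matrix();print(d[:,:2])
E
```

```text
med 48 0.085 [0.5508 0.1488] 0.0801 1.0
med 48 0.09 [0.5484 0.1479] 0.0781 1.0
med 48 0.095 [0.5459 0.147 ] 0.0762 1.0
large 28 0.102 [0.5359 0.1474] 0.102 0.96
small 110 0.064 [ 0.4507 -0.0581] 0.0469 1.0
(318, 227, 34, 33) (array([ 0.45136428, -0.05830812]), np.float64(0.04740847952622259), np.float64(1.0))
[[-9.19502170e-01  3.93084207e-01]
 [ 3.93084522e-01  9.19502286e-01]
 [-5.64266142e-04  5.93416117e-04]]
```

```bash

python3 -m inch '[[[0,-0.1,0],[0,0,0]],[[0,-0.2,0],[0,0,0]],[[0,-0.3,0],[0,0,0]],[[0,-0.4,0],[0,0,0]],[[0,-0.5,0],[0,0,0]],[[0,-0.6,0],[0,0,0]],[[0,-0.7,0],[0,0,0]],[[0.05,-0.8,0],[0,0,0]],[[0.06,-0.9,0],[0,0,0]],[[0.07,-1,0],[0,0,0]]]' 0.4
python3 -m inch '[[[0,-0.1,0],[0,0,0]],[[0,-0.2,0],[0,0,0]],[[0,-0.3,0],[0,0,0]],[[0,-0.4,0],[0,0,0]],[[0,-0.5,0],[0,0,0]],[[0,-0.6,0],[0,0,0]],[[0,-0.7,0],[0,0,0]],[[0,-0.8,0],[0,0,0]],[[0,-0.9,0],[0,0,0]],[[0,-1,0],[0,0,0]]]'
python3 -m inch '[[[0,-0.1,0],[0,0,0]],[[0,-0.2,0],[0,0,0]],[[0,-0.3,0],[0,0,0]],[[0,-0.4,0.05],[0,0,0]],[[0,-0.45,0.1],[0,0,0]],[[0,-0.45,0.2],[0,0,0]],[[0,-0.45,0.3],[0,0,0]],[[0,-0.45,0.4],[0,0,0]],[[0,-0.45,0.5],[0,0,0]],[[0,-0.45,0.6],[0,0,0]]]'
python3 - <<'E'
from h import *
o=manip.get_obs();print(o["position"]); P=params("wrist",o)
g=cv2.cvtColor(manip.camera("wrist"),cv2.COLOR_RGB2BGR);cv2.imwrite("pics/w6.png",g)
E
```

```text
clock: 29.5
position: [0.4799, 0.0099, 0.1465]
ee_rot: [0.2, 0.98, 0.0, 0.0]
ft_force: [0.1, 0.2, 0.4]
grip_width: 0.4
grasp_force: 0.0
clock: 30.5
position: [0.4486, -0.0638, 0.1465]
ee_rot: [0.201, 0.98, 0.0, 0.0]
ft_force: [-0.0, 0.4, -1.2]
grip_width: 0.401
grasp_force: 0.0
clock: 31.5
position: [0.4346, -0.0961, 0.0976]
ee_rot: [0.2, 0.98, -0.0, -0.0]
ft_force: [0.1, 0.6, -0.0]
grip_width: 0.399
grasp_force: 0.0
[ 0.43463329 -0.09612769  0.09762815]
```

View pics/w6.png

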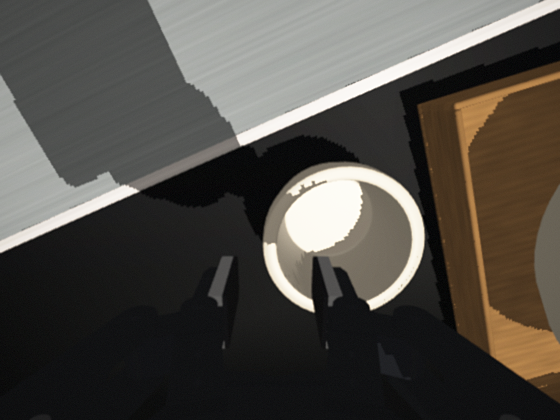

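The small rim's left wall (col ~268) lies between the fingertips. Descend, grip and lift.

```bash

python3 -m inch '[[[0,0,0.1],[0,0,0]],[[0,0,0.2],[0,0,0]],[[0,0,0.3],[0,0,0]],[[0,0,0.4],[0,0,0]],[[0,0,0.5],[0,0,0]],[[0,0,0.6],[0,0,0]],[[0,0,0.67],[0,0,0]],[[0,0,0.72],[0,0,0]],[[0,0,0.72],[0,0,0]],[[0,0,0.72],[0,0,0]]]'
python3 -m inch '[[[0,0,0],[0,0,0]],[[0,0,0],[0,0,0]],[[0,0,0],[0,0,0]],[[0,0,0],[0,0,0]],[[0,0,0],[0,0,0]],[[0,0,0],[0,0,0]],[[0,0,0],[0,0,0]],[[0,0,-0.02],[0,0,0]],[[0,0,-0.06],[0,0,0]],[[0,0,-0.12],[0,0,0]]]' 0 50
python3 -m inch '[[[0,0,-0.1],[0,0,0]],[[0,0,-0.2],[0,0,0]],[[0,0,-0.3],[0,0,0]],[[0,0,-0.4],[0,0,0]],[[0,0,-0.5],[0,0,0]],[[0,0,-0.6],[0,0,0]],[[0,0,-0.7],[0,0,0]],[[0,0,-0.8],[0,0,0]],[[0,0.03,-0.9],[0,0,0]],[[0,0.1,-1],[0,0,0]]]'
python3 -m inch '[[[0,0.08,-0.1],[0,0,0]],[[0,0.18,-0.2],[0,0,0]],[[0,0.28,-0.3],[0,0,0]],[[0,0.38,-0.4],[0,0,0]],[[0,0.48,-0.5],[0,0,0]],[[0,0.58,-0.5],[0,0,0]],[[0,0.68,-0.5],[0,0,0]],[[0,0.78,-0.5],[0,0,0]],[[-0.05,0.88,-0.5],[0,0,0]],[[-0.1,0.98,-0.5],[0,0,0]]]'
```

```text
clock: 32.55
position: [0.4348, -0.0963, 0.041]
ee_rot: [0.201, 0.98, 0.0, 0.0]
ft_force: [-0.5, 1.4, 0.2]
grip_width: 0.4
grasp_force: 0.0
clock: 33.55
position: [0.4341, -0.0963, 0.0504]
ee_rot: [0.2, 0.98, -0.0, -0.001]
ft_force: [-0.4, -0.2, -1.0]
grip_width: 0.097
grasp_force: 46.8
clock: 34.55
position: [0.4378, -0.0889, 0.1312]
ee_rot: [0.201, 0.98, 0.0, 0.0]
ft_force: [-0.6, 0.5, -0.7]
grip_width: 0.092
grasp_force: 46.8
clock: 35.55
position: [0.4765, -0.0195, 0.1703]
ee_rot: [0.2, 0.98, -0.0, -0.0]
ft_force: [0.4, -0.0, -0.8]
grip_width: 0.086
grasp_force: 46.8
```

```bash

python3 -m inch '[[[0,0.09,0],[0,0,0]],[[0,0.18,0],[0,0,0]],[[0,0.27,0],[0,0,0]],[[0,0.36,0],[0,0,0]],[[0,0.45,0],[0,0,0]],[[0,0.54,0],[0,0,0]],[[0,0.63,0],[0,0,0]],[[0,0.72,0],[0,0,0]],[[0,0.81,0],[0,0,0]],[[0,0.89,0],[0,0,0]]]'
python3 -m inch '[[[0,0.09,0],[0,0,0]],[[0,0.18,0],[0,0,0]],[[0,0.27,0],[0,0,0]],[[0,0.37,0],[0,0,0]],[[0,0.47,0],[0,0,0]],[[0,0.57,0],[0,0,0]],[[0,0.67,0],[0,0,0]],[[0,0.77,0],[0,0,0]],[[0,0.84,0],[0,0,0]],[[0,0.88,0],[0,0,0]]]'
python3 - <<'E'
from h import *
o=manip.get_obs();print(o["position"])
cv2.imwrite("pics/w7.png",manip.camera("wrist")[...,::-1])
E
```

```text
clock: 36.55
position: [0.5042, 0.0461, 0.1705]
ee_rot: [0.2, 0.98, 0.0, -0.0]
ft_force: [0.2, 0.4, -0.3]
grip_width: 0.089
grasp_force: 46.8
clock: 37.55
position: [0.5318, 0.1108, 0.1704]
ee_rot: [0.2, 0.98, -0.0, -0.0]
ft_force: [0.0, -0.2, 0.0]
grip_width: 0.094
grasp_force: 46.8
[0.53180753 0.11082928 0.17043856]
```

View pics/w7.png

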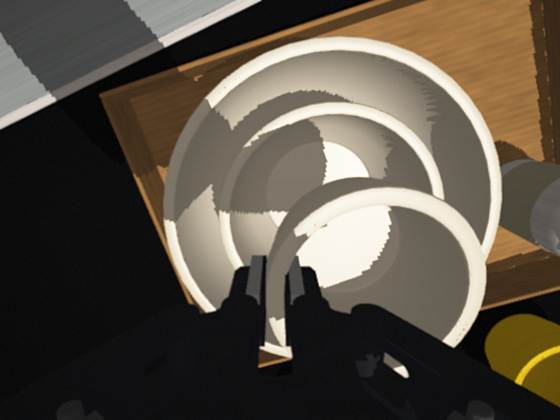

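The small bowl is held level above the medium bowl, and the medium and large rims look concentric. Lowering.

```bash

python3 -m inch '[[[0,0,0.08],[0,0,0]],[[0,0,0.18],[0,0,0]],[[0,0,0.28],[0,0,0]],[[0,0,0.38],[0,0,0]],[[0,0,0.48],[0,0,0]],[[0,0,0.58],[0,0,0]],[[0,0,0.68],[0,0,0]],[[0,0,0.78],[0,0,0]],[[0,0,0.89],[0,0,0]],[[0,0,1],[0,0,0]]]'
python3 -m inch '[[[0,0,0.06],[0,0,0]],[[0,0,0.12],[0,0,0]],[[0,0,0.17],[0,0,0]],[[0,0,0.22],[0,0,0]],[[0,0,0.26],[0,0,0]],[[0,0,0.29],[0,0,0]],[[0,0,0.32],[0,0,0]],[[0,0,0.35],[0,0,0]],[[0,0,0.37],[0,0,0]],[[0,0,0.39],[0,0,0]]]'
```

```text
clock: 38.6
position: [0.5316, 0.1102, 0.0898]
ee_rot: [0.201, 0.98, 0.0, 0.0]
ft_force: [-0.8, 0.2, -0.6]
grip_width: 0.091
grasp_force: 46.8
clock: 39.6
position: [0.5317, 0.1101, 0.0593]
ee_rot: [0.201, 0.98, -0.0, 0.0]
ft_force: [-1.1, -2.3, 2.9]
grip_width: 0.092
grasp_force: 47.8
```

```bash

python3 -m inch '[[[0,0,0.01],[0,0,0]],[[0,0,0.01],[0,0,0]],[[0,0,0.02],[0,0,0]],[[0,0,0.02],[0,0,0]],[[0,0,0.025],[0,0,0]],[[0,0,0.025],[0,0,0]],[[0,0,0.025],[0,0,0]],[[0,0,0.025],[0,0,0]],[[0,0,0.025],[0,0,0]],[[0,0,0.025],[0,0,0]]]'
python3 -m inch '[[[0,0,0],[0,0,0]],[[0,0,0],[0,0,0]],[[0,0,0],[0,0,0]],[[0,0,0],[0,0,0]],[[0,0,-0.06],[0,0,0]],[[0,0,-0.16],[0,0,0]],[[0,0,-0.3],[0,0,0]],[[0,0,-0.5],[0,0,0]],[[0,0,-0.75],[0,0,0]],[[0,0,-1],[0,0,0]]]' 0.22
python3 -m inch '[[[0,0,-0.1],[0,0,0]],[[0,0,-0.2],[0,0,0]],[[0,-0.1,-0.3],[0,0,0]],[[0,-0.2,-0.4],[0,0,0]],[[0,-0.3,-0.5],[0,0,0]],[[0,-0.4,-0.6],[0,0,0]],[[0,-0.5,-0.7],[0,0,0]],[[0,-0.6,-0.8],[0,0,0]],[[0,-0.7,-0.9],[0,0,0]],[[0,-0.8,-1],[0,0,0]]]'
python3 - <<'E'
from h import *
o=manip.get_obs();print(o["position"])
w=manip.camera("wrist")[...,::-1];s=manip.camera("side")[...,::-1]
s=cv2.resize(s[100:310,160:440],(373,280))
cv2.imwrite("pics/fin.png",np.hstack([cv2.resize(w,(373,280)),s]))
E
```

```text
clock: 40.6
position: [0.5319, 0.1095, 0.0579]
ee_rot: [0.201, 0.98, -0.0, 0.0]
ft_force: [-3.9, -5.1, 7.6]
grip_width: 0.086
grasp_force: 50.4
clock: 41.6
position: [0.5318, 0.1101, 0.139]
ee_rot: [0.201, 0.98, 0.0, 0.0]
ft_force: [0.1, -0.4, -0.7]
grip_width: 0.22
grasp_force: 0.0
clock: 42.6
position: [0.5062, 0.0507, 0.218]
ee_rot: [0.201, 0.98, 0.0, 0.0]
ft_force: [0.1, -0.7, -0.4]
grip_width: 0.222
grasp_force: 0.0
[0.50621032 0.05069675 0.21797902]
```

View pics/fin.png

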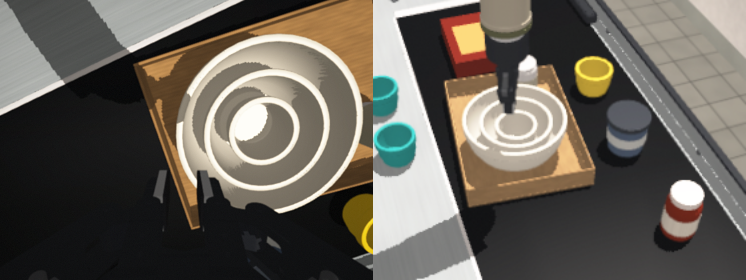

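In both views the three rims sit concentric and level in the tray, and the other groceries look undisturbed. Handing in.

```bash
python3 -c "
from workcell import manip
print(manip.hand_in())"
```

```text
the job is handed in; nothing more can be done
None
```

The bowls are re-nested in size order (small in middle, middle in large), upright in the tray, and the job was handed in at about 43 s of the 61 s; the hand-in call returned no verdict.

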